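# Cover the slice dish, then hold the incubator lid at the flag

### The arm

A 6-joint arm with a two-finger parallel gripper is mounted at the origin on the work surface. World frame = base frame: x ahead of the robot, y to its left, z up, the work surface at z = 0. Lengths are in mm, angles in rad, forces in N, time in s.
With the tool pointing down it reaches from about 300 to 775 mm from the base axis. Payload 14.6 kg.
Tool frame: the origin (TCP) lies midway between the tips of the shut fingers; the grasp point (between the pads) lies 19 mm behind it; z points along the fingers, y is the line along which they close (so a half turn about z gives the same grasp; the last joint's range is limited). The gripper opens to 94 mm and grips with 3 to 60 N. Pads are 16 mm wide; open, the fingers measure 119 mm over their backs; the gripper's body (75 mm by 177 mm) begins 78 mm behind the grasp point.
Start: joints at [-1.29, 0.3, 1.521, -0, 1.321, -0.067], TCP at [187.449, -517.061, 205.446] pointing down, gripper open.
Joint ranges: [-3.03, 3.03], [-0.79, 2.21], [0.23, 2.52], [-1.04, 4.18], [0, 3.07], [-2.55, 2.55]. Speed limits (rad/s): [2.22, 2.22, 2.57, 3.14, 3.14, 3.14].

### API

Orientations are given as [roll, pitch, yaw] about the fixed x, y, z axes, in that order (R = Rz(yaw) Ry(pitch) Rx(roll)).
In Python, from cell import * gives the robot as it stands. The module is installed in compiled form; this text tells all that it offers.
- The arm moves only by the tool servo_tool, never from a script. Its argument "motion" is a list of rows, each an object of numbers: "wx", "wy", "wz": the turn, a rotation vector about the tool's x, y, z in units of 2 rad (1.0 is 2 rad); "dx", "dy", "dz": the shift along the tool's x, y, z in units of 10 cm (1.0 is 10 cm); "fingers": the closure, from -1 (fully open) to 1 (shut). In form: [{"wx": .., "wy": .., "wz": .., "dx": .., "dy": .., "dz": .., "fingers": ..}, ...]. A call has 1 to 10 rows; each row is the pose to reach, as a shift and turn from the pose commanded when the call began, along the tool's axes at that moment; what a row does not reach only later rows make up. A row lasts 1/10 s, in which the tool goes at most 50 mm and 8.59 degrees, less where a joint would pass 70% of its speed; a pose out of reach is approached as far as the arm can. A call with a number of a shift or a turn outside -1 to 1 is refused whole. A call with a gripper value outside its range is refused whole. The fingers move at their own pace and stop on an object; "newtons" is the grip in N (left out, the last holds). Time passes only in rows, so rows that repeat a pose let the fingers close. It gives the time, the measured TCP pose, the force, the opening and the grip force at its end, in the units of the state.
- read_state(): the state, without advancing time (a new reading comes with each control period).
- camera(name): name is "scene" or "top"; returns a dict with "image" (480x640x3 uint8, red, green, blue), "fx", "fy", "cx", "cy" (pixels), "R" (3x3) and "t" (3): a world point X has camera coordinates R X + t. Camera axes: x right, y down, z forward; pixel columns grow to the right and rows downward; lengths in mm; the calibration is good to about 2 mm. A picture is of the moment at which its call begins. There is no depth.
- sign_off(): hands the job in; it is judged then, once.
Trained networks look in a picture, given as the dict that the camera call returned (one of the last four; its "shot" number tells which), for a name from the list of things; names that differ only in an ending like _2 or _b are one class to them, and where a whole thing is asked for, a point or a joint stands for the part that bears it (a point fixed in the world has none). Each returns a list of dicts, best first, with "conf" (0 to 1); they miss things now and then, are a little off and sometimes report something else, mostly with a low value. They report only what shows in the picture. A call takes as long as a camera call. They do not tell look-alikes from the thing itself.
- spot_in(query, picture): "location" ([column, row] in pixels, amid what is visible of it).
- trace(query, picture): "pixels" (480x640 bool, what is visible of it) and "location" ([column, row] in pixels, amid what is visible of it).
The state is a dict: "clock": time; "joints": joint angles; "qd": joint speeds; "effort": joint torques, N m; "eef_pos": TCP position; "eef_rot": TCP orientation; "wrist_force": force on the tool from outside, world axes, zero at the start; "moment": the same for the moment, N m; "finger_gap": finger opening in mm; "finger_force": force on a finger pad.
Only numpy, scipy, OpenCV 4.12 (cv2) and the standard library are available. Lean on these libraries where they do the work, as an engineer would, in place of code of your own. Each camera call takes 0.05 s, during which the arm holds its last target. There are 200 camera calls.

### The job

The dish of tissue slices is about to go into the warm incubator: put its loose white cover on it, seated level on the rim, and let go of it. Then lift the incubator's sprung lid until the white line on its black shoe is at the orange tape flag on the curved stay, never swinging it well past the flag (the warm moist gas would escape), and finish holding the lid there with the gripper so that a colleague can slide the dish in. Set the cover down gently and leave the dish and everything else on the table where it stands.

Things in the scene. Friction and masses are not known exactly. Their poses are not given: they have to be found in the camera images.
- incubator: White bench-top incubator, an open-topped insulated box 240 deep (its x) x 280 wide (its y) x 115 mm high, fixed to the table; control panel on its front (-x) face. Origin: centre of its underside. x points to its back, y to its left. At its left side (y = +154 mm) a curved steel stay 9 mm wide rises from the wall as an arc of 140 mm radius about the lid's hinge line, up to 118 mm above the case.
- lid (a joint): Angle of the incubator's lid in rad about the hinge line along the back of the case: 0 shut (start), grows as the front edge rises, stop at 1.0. Torsion springs and its weight (about 0.4 kg) pull it shut: about 4 to 5 N at the handle when shut, 5.5 to 7 N near the flag; it falls shut if let go.
- lid_hinge (a point): Point on the hinge line at the back of the case, mid-width, 115 mm above the table. The frame moves with the lid: x from the lid's front edge to the hinge, y along the hinge line (left), z out of the lid's upper face.
- lid_handle (a point): Middle of the lid's black bar handle: round bar 12 mm in diameter, 130 mm long along the lid's y, on two steel posts 116 mm apart; 205 mm in front of the hinge line and 46 mm above it in the lid's frame (so its axis stands 36 mm above the lid's upper face, which is 10 mm above the hinge line). 161 mm above the table when shut. Same axes as lid_hinge.
- lid_shoe (a point): White line round the middle of the small black guide shoe (20 x 10 x 16 mm) on the lid's left edge, that runs along the curved stay, 140 mm in front of the hinge line and level with it in the lid's frame (y = +154 mm).
- flag_mark (a point): Middle of the orange tape flag wrapped round the curved stay (band 7 mm high along the stay, with a tab 14 x 26 mm standing out to the incubator's left), 140 mm from the hinge line; it marks the opening wanted, a lid angle between 0.40 and 0.72 rad, different each time. lid_shoe comes to this point when the lid has that angle.
- dish: Loose clear round dish with a blue foot and a white four-well insert, 90 mm outside diameter, 56 mm high, wall 4 mm (mouth 82 mm), about 0.35 kg. Origin: centre of its underside, z up.
- dish_rim (a point): Centre of the dish's mouth, at the height of its rim, 56 mm above its underside.
- cover: Loose white round cover lying right way up on the table, about 0.11 kg: a disc 98 mm across and 5 mm thick, under it a plug 76 mm across and 6 mm deep that drops into the dish's mouth with 3 mm play all round, on top a blue upright knob 18 mm in diameter and 31 mm high. Origin: centre of the plug's underside, z up; disc's upper face at 11 mm, knob's top at 42 mm.
- cover_seat (a point): Centre of the disc's underside, 6 mm above the cover's origin; it lies at dish_rim when the cover is seated.
- cover_knob (a point): Point to grip on the axis of the cover's knob, 32 mm above the cover's origin.
- tape_roll: Roll of orange tape lying flat, 68 mm across, 19 mm high. Bystander.
- reagent_bottle: Amber bottle, 64 mm across, 150 mm high. Bystander.
- beaker: Small glass beaker, 72 mm across, 85 mm high. Bystander.
- syringe: Plastic syringe lying on the table, 145 mm long. Bystander.
- forceps: Steel forceps lying on the table, 126 mm long. Bystander.
- jar: Small lidded jar, 60 mm across, 62 mm high. Bystander.
Mind the look-alikes: they are no part of the job. What is shaped like the cover but turquoise is not meant. What is shaped like the dish but yellow is not meant.

How it is judged (in metres and radians):
On the way, in this order (a step that is already met when the one before it is completed fails the run):
1. the cover is seated level on the dish's rim and let go, the lid still shut (horizontal distance between cover_seat and dish_rim below 0.006 m and z of cover_seat in the frame of dish_rim between -0.003 and 0.003 m and angle between each of cover, dish's own z axis and vertical below 0.05 rad and contact force between cover and the fingers below 0.1 N and linear speed of cover below 0.03 m/s and value of joint lid below 0.06 rad), for 0.2 s.
2. the lid is held with its shoe at the orange flag (distance between lid_shoe and flag_mark below 0.007 m and contact force between lid and the fingers above 2 N and velocity of joint lid between -0.08 and 0.08 rad/s), for 0.3 s.
At the end, for the whole second after the job is handed in: The fingers hold the lid still (over 2 N, no loose thing touching it), its shoe's white line within 7 mm of the flag's middle; the cover sits on the dish, centred within 6 mm, within 3 mm of the rim, level within 0.05 rad, untouched and at rest (all of step 2 and contact force between lid and dish below 0.2 N and contact force between lid and cover below 0.2 N and contact force between lid and tape_roll below 0.2 N and contact force between lid and reagent_bottle below 0.2 N and contact force between lid and beaker below 0.2 N and contact force between lid and syringe below 0.2 N and contact force between lid and forceps below 0.2 N and contact force between lid and jar below 0.2 N and horizontal distance between cover_seat and dish_rim below 0.006 m and z of cover_seat in the frame of dish_rim between -0.003 and 0.003 m and angle between each of cover, dish's own z axis and vertical below 0.05 rad and contact force between cover and the fingers below 0.1 N and linear speed of cover below 0.03 m/s); the arm keeps its last pose, push and grip.
It fails at once if the lid is swung well past the flag (shoe more than 25 mm beyond its middle) (z of lid_shoe in the frame of flag_mark above 0.025 m).
It fails at once if the cover is pressed hard on the dish (more than 40 N) (contact force between cover and dish above 40 N).
It fails at once if the cover is dropped onto the dish (arrives at the rim faster than 0.45 m/s, a fall of about 10 mm) (horizontal distance between cover_seat and dish_rim below 0.05 m and linear speed of cover above 0.45 m/s and z of cover_seat in the frame of dish_rim between -0.003 and 0.015 m).
It fails at once if the dish is pushed more than 30 mm from its place or tipped (distance of dish from where it was at the start of the episode above 0.03 m or angle between dish's own z axis and vertical above 0.3 rad).
It fails at once if a bystander is pushed more than 30 mm from its place (distance of any of tape_roll, reagent_bottle, beaker, syringe, forceps, jar from where it was at the start of the episode above 0.03 m).
It also fails if it takes over 53 s, if anything falls off the work surface, if the arm or the gripper's body presses on something with over 40 N, if the wrist force passes 120 N, or if a joint passes its speed limit or range.

## Working session

There is one attempt and no reset: what is moved stays moved. The work goes in short steps, Python scripts to look and compute and a tool call to move; the robot and the scene stay as the last step left them, time stands still between calls to the robot, and variables do not carry over. Pictures are saved under pics/ and viewed, at most 10 in all, crops included, and the job is handed in when it is done.

Besides the shell and the picture viewer there is one more tool, called after ">>>" as name(argument=value, ...) on one line, values as JSON. servo_tool: Moves the arm, as the interface text tells. Its arguments: {"type":"object","properties":{"motion":{"type":"array","items":{"type":"object","properties":{"wx":{"type":"number"},"wy":{"type":"number"},"wz":{"type":"number"},"dx":{"type":"number"},"dy":{"type":"number"},"dz":{"type":"number"},"fingers":{"type":"number"}}}},"newtons":{"type":"number"}},"required":["motion"]}

```bash
mkdir -p pics; cat > h.py <<'E'
from cell import *
import numpy as np, cv2
from scipy.spatial.transform import Rotation as Ro
def ray(p,px):
    R=np.array(p["R"]);t=np.array(p["t"])
    d=R.T@np.array([(px[0]-p["cx"])/p["fx"],(px[1]-p["cy"])/p["fy"],1]);return -R.T@t,d
def atz(p,px,z):
    c,d=ray(p,px);return (c+d*(z-c[2])/d[2]).round(1)
def proj(p,X):
    q=np.array(p["R"])@np.array(X)+np.array(p["t"]);return np.array([p["fx"]*q[0]/q[2]+p["cx"],p["fy"]*q[1]/q[2]+p["cy"]]).round(1)
def tri(p,a,q,b):
    c1,d1=ray(p,a);c2,d2=ray(q,b)
    s=np.linalg.lstsq(np.array([d1,-d2]).T,c2-c1,rcond=None)[0]
    A=c1+s[0]*d1;B=c2+s[1]*d2;return ((A+B)/2).round(1),round(np.linalg.norm(A-B),1)
def save(p,n): cv2.imwrite("pics/"+n,cv2.cvtColor(p["image"],cv2.COLOR_RGB2BGR))
E
python3 - <<'E'
from h import *
s=camera("scene");t=camera("top");save(s,"s1.png");save(t,"t1.png")
for n in ["cover","dish","cover_knob","dish_rim","flag_mark","lid_shoe","lid_handle","lid_hinge","incubator"]:
    for k,p in (("s",s),("t",t)):
        print(n,k,[(np.round(d["location"]).tolist(),round(d["conf"],2)) for d in spot_in(n,p)])
E
```

```text
cover s [([296.0, 174.0], 0.85), ([306.0, 248.0], 0.58), ([350.0, 286.0], 0.54)]
cover t [([356.0, 202.0], 0.71), ([218.0, 322.0], 0.68), ([304.0, 178.0], 0.24)]
dish s [([345.0, 192.0], 0.84), ([366.0, 138.0], 0.67), ([305.0, 245.0], 0.24)]
dish t [([216.0, 251.0], 0.93), ([135.0, 282.0], 0.9)]
cover_knob s [([298.0, 173.0], 0.93), ([307.0, 247.0], 0.8), ([415.0, 183.0], 0.31)]
cover_knob t [([296.0, 250.0], 0.92), ([216.0, 325.0], 0.8)]
dish_rim s [([345.0, 194.0], 0.94), ([366.0, 140.0], 0.84)]
dish_rim t [([130.0, 281.0], 0.65), ([218.0, 251.0], 0.63), ([295.0, 252.0], 0.62)]
flag_mark s [([305.0, 244.0], 0.42)]
flag_mark t []
lid_shoe s [([405.0, 240.0], 0.6), ([267.0, 351.0], 0.57), ([349.0, 194.0], 0.3)]
lid_shoe t [([431.0, 196.0], 0.7)]
lid_handle s [([268.0, 350.0], 0.96)]
lid_handle t [([432.0, 195.0], 0.73)]
lid_hinge s [([269.0, 350.0], 0.74), ([269.0, 359.0], 0.34)]
lid_hinge t [([278.0, 330.0], 0.64)]
incubator s [([270.0, 357.0], 0.95)]
incubator t [([427.0, 192.0], 0.62)]
```

View pics/s1.png

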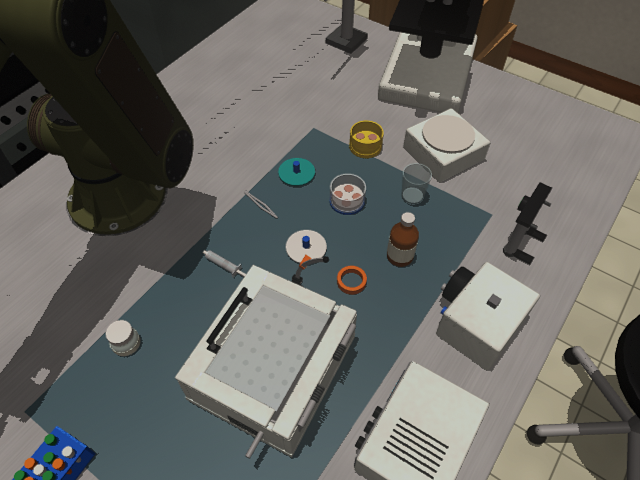

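View pics/t1.png

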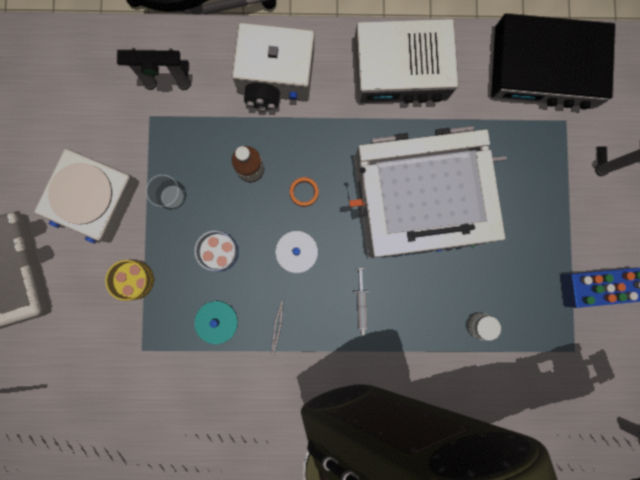

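Two candidates each. Covers are at scene (306,246)/(296,172), top (296,251)/(215,322); the first is white with a blue knob, so it is the one meant, and the other is turquoise. Dishes are at scene (347,193)/(366,139), top (216,251)/(130,280); the first is clear with a blue foot, so it is meant, and the other is yellow. The orange flag is at scene (306,262), top (357,203), and the handle is at scene (230,320), top (440,232).

```bash
python3 - <<'E'
from h import *
s=camera("scene");t=camera("top")
a=cv2.resize(s["image"][150:310,260:420],(600,600),interpolation=cv2.INTER_CUBIC)[:, :400]
b=cv2.resize(t["image"][170:290,180:300],(600,600),interpolation=cv2.INTER_CUBIC)
im=cv2.resize(np.hstack([cv2.resize(s["image"][160:280,280:380],(400,480),interpolation=2),cv2.resize(t["image"][180:300,280:380],(400,480),interpolation=2)]),(800,480))
cv2.imwrite("pics/c1.png",cv2.cvtColor(im,cv2.COLOR_RGB2BGR))
def tr(n,p,loc):
    best=min(trace(n,p),key=lambda d:np.hypot(*(np.array(d["location"])-loc)))
    m=best["pixels"].astype(np.uint8);c=max(cv2.findContours(m,0,1)[0],key=cv2.contourArea)
    return best,c,m
for n,ls,lt in (("cover",(306,246),(296,251)),("dish",(347,193),(216,251)),("lid_handle",(230,320),(440,232)),("lid_shoe",(297,275),(360,205))):
    for k,p,l in (("s",s,ls),("t",t,lt)):
        try:
            b,c,m=tr(n,p,l);print(n,k,np.round(b["location"]),round(b["conf"],2),"bbox",cv2.boundingRect(c),"ell",[np.round(x,1) for x in cv2.fitEllipse(c)])
        except Exception as e: print(n,k,e)
def col(p,lo,hi,box):
    h=cv2.cvtColor(p["image"],cv2.COLOR_RGB2HSV);x0,y0,x1,y1=box
    m=cv2.inRange(h,lo,hi)[y0:y1,x0:x1];y,x=np.nonzero(m);print(len(x),x.min()+x0,x.max()+x0,y.min()+y0,y.max()+y0);return x.mean()+x0,y.mean()+y0
ks=col(s,(105,120,30),(125,255,255),(290,225,322,260));kt=col(t,(105,120,30),(125,255,255),(280,235,312,265))
print("knob",ks,kt,tri(s,ks,t,kt))
fs=col(s,(4,150,60),(18,255,255),(290,250,325,285));ft=col(t,(4,150,60),(18,255,255),(340,190,372,215))
print("flag",fs,ft,tri(s,fs,t,ft))
print(s["t"],t["t"],ray(s,(320,240)),ray(t,(320,240)),s["fx"],t["fx"])
E
```

```text
cover s [306. 247.] 0.77 bbox (286, 230, 40, 33) ell [array([305.5, 245.2]), array([29.8, 40.5]), np.float64(83.9)]
cover t [296. 252.] 0.92 bbox (276, 230, 43, 43) ell [array([296.9, 251.2]), array([41.5, 42.5]), np.float64(45.7)]
dish s [347. 194.] 0.79 bbox (330, 174, 36, 42) ell [array([347.4, 194. ]), array([37.1, 42.6]), np.float64(1.4)]
dish t [217. 252.] 0.65 bbox (196, 230, 43, 42) ell [array([216.5, 250.6]), array([40.1, 43.2]), np.float64(114.7)]
lid_handle s [267. 351.] 0.84 bbox (175, 266, 181, 174) ell [array([265.8, 350.4]), array([140.3, 165.9]), np.float64(41.8)]
lid_handle t [432. 194.] 0.9 bbox (359, 130, 146, 126) ell [array([430.8, 193.8]), array([128. , 152.6]), np.float64(89.0)]
lid_shoe s min() iterable argument is empty
lid_shoe t min() iterable argument is empty
67 303 308 236 247
32 293 299 248 254
knob (np.float64(305.5223880597015), np.float64(241.4179104477612)) (np.float64(295.90625), np.float64(250.78125)) (array([500.1, 145.7,  32.5]), np.float64(0.9))
51 299 310 255 268
68 350 363 199 205
flag (np.float64(304.156862745098), np.float64(260.4901960784314)) (np.float64(356.02941176470586), np.float64(202.55882352941177)) (array([588.1,  22.7, 178.3]), np.float64(1.5))
[-497.37783562 -104.45408447 1438.07666292] [  94.95052839  525.07592162 1107.28950246] (array([ 956.70779265, -464.07822101, 1093.48134864]), array([-0.32979396,  0.48347912, -0.81115611])) (array([ 433.9762492 ,  117.90868044, 1143.92854968]), array([ 0.08188784, -0.02384209, -0.99637458])) 554.4916562219729 489.8459152059491
```

View pics/c1.png

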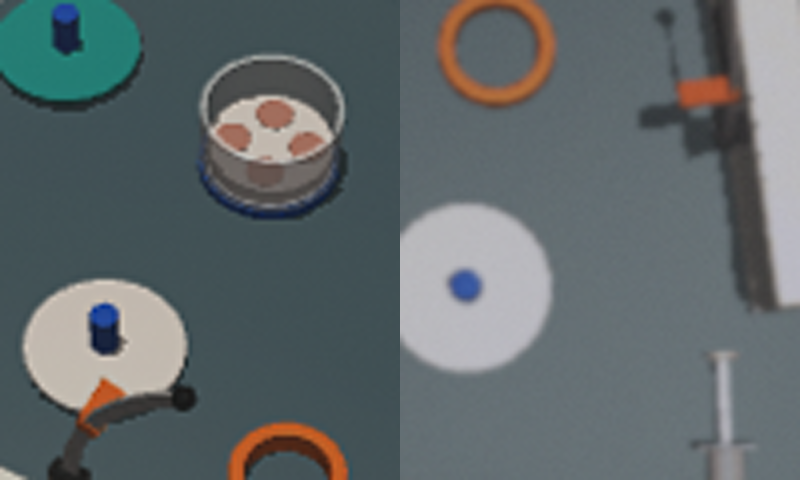

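White cover and clear, blue-footed dish are confirmed in the crop (turquoise one top left; flag at the foot of the scene crop). Next: fit the dish and incubator poses.

```bash
cat > fit.py <<'E'
from h import *
from scipy.optimize import least_squares
s=camera("scene");t=camera("top")
a=np.linspace(0,2*np.pi,72,endpoint=False)
def cyl(x,y,prof): return np.array([[x+r*np.cos(q),y+r*np.sin(q),z] for r,z in prof for q in a])
def bb(p,P):
    q=np.array([proj(p,X) for X in P]);return np.r_[q.min(0),q.max(0)]
def box(n,p,l):
    m=min(trace(n,p),key=lambda d:np.hypot(*(np.array(d["location"])-l)))["pixels"];y,x=np.nonzero(m);return np.array([x.min(),y.min(),x.max()+1,y.max()+1])-0.5
for n,prof,g,ls,lt in (("dish",[(45,0),(45,56)],(510,300),(347,193),(216,251)),("cover",[(49,6),(49,11)],(500,146),(306,246),(296,251))):
    for ps in ([(s,ls)],[(t,lt)],[(s,ls),(t,lt)]):
        B=[box(n,p,l) for p,l in ps]
        f=lambda v:np.concatenate([bb(p,cyl(v[0],v[1],prof))-b for (p,_),b in zip(ps,B)])
        r=least_squares(f,g,diff_step=1e-2);print(n,r.x.round(1),f(r.x).round(1))
for k,p,b in (("s",s,(195,280,260,360)),("t",t,(395,220,485,248))):
    x0,y0,x1,y1=b;g=p["image"].max(2)[y0:y1,x0:x1];m=(g<45).astype(np.uint8)
    nn,lab,st,ce=cv2.connectedComponentsWithStats(m)
    i=1+st[1:,4].argmax();c=np.argwhere(lab==i)[:,::-1].astype(np.float32)
    (cx,cy),wh,an=cv2.minAreaRect(c);bp=cv2.boxPoints(((cx,cy),wh,an))+[x0,y0]
    print(k,cx+x0,cy+y0,wh,an,bp.round(1).tolist(),[atz(p,q,161).tolist() for q in bp],atz(p,(cx+x0,cy+y0),161))
st=read_state();print(st["eef_pos"],st["eef_rot"],Ro.from_euler("xyz",st["eef_rot"]).as_matrix().round(3),st["finger_gap"],st["clock"])
E
python3 fit.py
```

```text
dish [499.  328.6] [ 0.1 -0.4 -0.1  0.3]
dish [499.4 325.2] [-0.1  0.5  0.2 -0.5]
dish [499.5 326.3] [-0.2  0.3 -0.4  1.  -0.7  0.4 -0.3 -0.5]
cover [495.9 150.2] [-0.4 -1.3  0.5  1.3]
cover [500.2 145.2] [-0.2 -0.1  0.1  0.2]
cover [498.6 147.2] [-0.3  0.   0.7  2.7 -1.1  0.6 -0.7  0.9]
s 228.80768966674805 320.03845977783203 (14.699555397033691, 71.27898406982422) 33.6900634765625 [[202.9, 345.6], [242.5, 286.3], [254.7, 294.5], [215.2, 353.8]] [[538.3, -226.2, 161.0], [517.1, -87.3, 161.0], [548.2, -87.8, 161.0], [567.1, -225.4, 161.0]] [ 543.1 -159.1  161. ]
t 465.0 228.0 (8.0, 4.0) -0.0 [[461.0, 230.0], [461.0, 226.0], [469.0, 226.0], [469.0, 230.0]] [[536.8, -191.6, 161.0], [544.9, -191.7, 161.0], [545.0, -208.1, 161.0], [536.9, -207.9, 161.0]] [ 540.9 -199.8  161. ]
[ 187.45965954 -517.05513526  205.44005556] [-3.14158340e+00 -1.90631422e-05  3.47838664e-01] [[ 0.94   0.341  0.   ]
 [ 0.341 -0.94   0.   ]
 [ 0.    -0.    -1.   ]] 94.09360531802125 2.0
```

>>> servo_tool(motion=[{"dx":1,"dy":-1,"wz":-0.6113},{"dx":1,"dy":-1,"wz":-0.6113},{"dx":1,"dy":-1,"wz":-0.6113},{"dx":1,"dy":-1,"wz":-0.6113},{"dx":1,"dy":-1,"wz":-0.6113},{"dx":1,"dy":-1,"wz":-0.6113},{"dx":1,"dy":-1,"wz":-0.6113},{"dx":1,"dy":-1,"wz":-0.6113},{"dx":1,"dy":-1,"wz":-0.6113}])

```text
schema error: expected keys wx, wy, wz, dx, dy, dz, fingers
```

>>> servo_tool(motion=[{"wx":0,"wy":0,"wz":-0.6113,"dx":1,"dy":-1,"dz":0,"fingers":-1},{"wx":0,"wy":0,"wz":-0.6113,"dx":1,"dy":-1,"dz":0,"fingers":-1},{"wx":0,"wy":0,"wz":-0.6113,"dx":1,"dy":-1,"dz":0,"fingers":-1},{"wx":0,"wy":0,"wz":-0.6113,"dx":1,"dy":-1,"dz":0,"fingers":-1},{"wx":0,"wy":0,"wz":-0.6113,"dx":1,"dy":-1,"dz":0,"fingers":-1},{"wx":0,"wy":0,"wz":-0.6113,"dx":1,"dy":-1,"dz":0,"fingers":-1},{"wx":0,"wy":0,"wz":-0.6113,"dx":1,"dy":-1,"dz":0,"fingers":-1},{"wx":0,"wy":0,"wz":-0.6113,"dx":1,"dy":-1,"dz":0,"fingers":-1},{"wx":0,"wy":0,"wz":-0.6113,"dx":1,"dy":-1,"dz":0,"fingers":-1}])

```text
clock: 2.9
eef_pos: [247.4, -389.0, 205.5]
eef_rot: [3.142, 0.0, 1.574]
wrist_force: [-0.5, 0.4, 0.6]
finger_gap: 94.4
finger_force: 0.0
```

>>> servo_tool(motion=[{"wx":0,"wy":0,"wz":0,"dx":0.5,"dy":0.4,"dz":0,"fingers":-1},{"wx":0,"wy":0,"wz":0,"dx":1,"dy":0.8,"dz":0,"fingers":-1},{"wx":0,"wy":0,"wz":0,"dx":1,"dy":0.8,"dz":0,"fingers":-1}])

```text
clock: 3.2
eef_pos: [328.6, -286.9, 205.6]
eef_rot: [3.141, -0.0, 1.567]
wrist_force: [0.1, 0.1, 0.1]
finger_gap: 94.1
finger_force: 0.0
```

>>> servo_tool(motion=[{"wx":0,"wy":0,"wz":0,"dx":0.5,"dy":0.4,"dz":0,"fingers":-1},{"wx":0,"wy":0,"wz":0,"dx":1,"dy":0.8,"dz":0,"fingers":-1},{"wx":0,"wy":0,"wz":0,"dx":1,"dy":0.8,"dz":0,"fingers":-1}])

```text
clock: 3.5
eef_pos: [408.9, -186.6, 205.6]
eef_rot: [3.141, -0.0, 1.568]
wrist_force: [-0.4, -0.5, -0.1]
finger_gap: 93.8
finger_force: 0.0
```

>>> servo_tool(motion=[{"wx":0,"wy":0,"wz":0,"dx":0.5,"dy":0.25,"dz":0,"fingers":-1},{"wx":0,"wy":0,"wz":0,"dx":1,"dy":0.4,"dz":0,"fingers":-1},{"wx":0,"wy":0,"wz":0,"dx":1,"dy":0.4,"dz":0,"fingers":-1}])

```text
clock: 3.8
eef_pos: [448.4, -85.3, 205.4]
eef_rot: [3.141, -0.001, 1.571]
wrist_force: [-0.1, -0.3, -0.2]
finger_gap: 93.9
finger_force: 0.0
```

>>> servo_tool(motion=[{"wx":0,"wy":0,"wz":0,"dx":0.5,"dy":0.1,"dz":0,"fingers":-1},{"wx":0,"wy":0,"wz":0,"dx":1,"dy":0.2,"dz":0,"fingers":-1},{"wx":0,"wy":0,"wz":0,"dx":1,"dy":0.2,"dz":0,"fingers":-1}])

```text
clock: 4.1
eef_pos: [467.9, 14.6, 205.5]
eef_rot: [3.141, -0.001, 1.571]
wrist_force: [-0.4, -1.1, 0.0]
finger_gap: 94.0
finger_force: 0.0
```

>>> servo_tool(motion=[{"wx":0,"wy":0,"wz":0,"dx":0.5,"dy":0.1,"dz":0,"fingers":-1},{"wx":0,"wy":0,"wz":0,"dx":1,"dy":0.2,"dz":0,"fingers":-1},{"wx":0,"wy":0,"wz":0,"dx":1,"dy":0.2,"dz":0,"fingers":-1}])

```text
clock: 4.4
eef_pos: [487.9, 114.0, 205.3]
eef_rot: [-3.142, -0.001, 1.571]
wrist_force: [-0.1, 0.1, -1.1]
finger_gap: 93.4
finger_force: 0.0
```

>>> servo_tool(motion=[{"wx":0,"wy":0,"wz":0,"dx":0.316,"dy":0.121,"dz":0.3,"fingers":-0.6},{"wx":0,"wy":0,"wz":0,"dx":0.316,"dy":0.121,"dz":0.7,"fingers":-0.4},{"wx":0,"wy":0,"wz":0,"dx":0.316,"dy":0.121,"dz":1,"fingers":-0.2},{"wx":0,"wy":0,"wz":0,"dx":0.316,"dy":0.121,"dz":1,"fingers":-0.2}])

```text
clock: 4.8
eef_pos: [497.9, 140.9, 102.0]
eef_rot: [-3.135, 0.002, 1.568]
wrist_force: [1.0, 0.3, 0.5]
finger_gap: 65.2
finger_force: 0.0
```

>>> servo_tool(motion=[{"wx":0,"wy":0,"wz":0,"dx":0,"dy":0,"dz":0.3,"fingers":-0.2},{"wx":0,"wy":0,"wz":0,"dx":0,"dy":0,"dz":0.5,"fingers":-0.2},{"wx":0,"wy":0,"wz":0,"dx":0,"dy":0,"dz":0.5,"fingers":-0.2}])

```text
clock: 5.1
eef_pos: [499.3, 141.4, 55.0]
eef_rot: [-3.139, 0.001, 1.568]
wrist_force: [0.5, -0.0, 0.4]
finger_gap: 56.6
finger_force: 0.0
```

```bash
python3 - <<'E'
from h import *
s=camera("scene");t=camera("top")
im=np.hstack([cv2.resize(s["image"][190:290,255:355],(400,400),interpolation=2),cv2.resize(t["image"][200:300,245:345],(400,400),interpolation=2)])
cv2.imwrite("pics/c2.png",cv2.cvtColor(im,cv2.COLOR_RGB2BGR));print(read_state()["eef_pos"],read_state()["finger_gap"])
E
```

```text
[500.60840774 142.02916632  57.23665242] 56.45512909090181
```

View pics/c2.png

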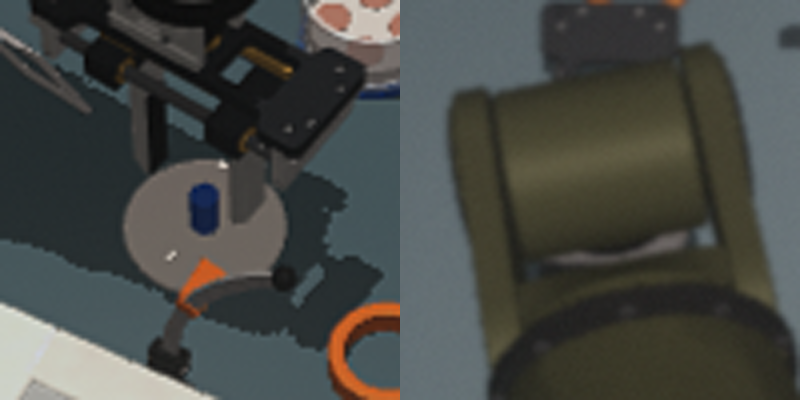

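The picture shows the knob between the fingers (scene crop 205,210) and the dish clear of the arm. I go down and grip.

>>> servo_tool(motion=[{"wx":0,"wy":0,"wz":0,"dx":0.036,"dy":0,"dz":0.2,"fingers":-0.2},{"wx":0,"wy":0,"wz":0,"dx":0.036,"dy":0,"dz":0.35,"fingers":-0.2},{"wx":0,"wy":0,"wz":0,"dx":0.036,"dy":0,"dz":0.405,"fingers":-0.2},{"wx":0,"wy":0,"wz":0,"dx":0.036,"dy":0,"dz":0.405,"fingers":0.2},{"wx":0,"wy":0,"wz":0,"dx":0.036,"dy":0,"dz":0.405,"fingers":0.5},{"wx":0,"wy":0,"wz":0,"dx":0.036,"dy":0,"dz":0.405,"fingers":0.8},{"wx":0,"wy":0,"wz":0,"dx":0.036,"dy":0,"dz":0.405,"fingers":1},{"wx":0,"wy":0,"wz":0,"dx":0.036,"dy":0,"dz":0.405,"fingers":1},{"wx":0,"wy":0,"wz":0,"dx":0.036,"dy":0,"dz":0.405,"fingers":1}], newtons=15)

```text
clock: 6.1
eef_pos: [499.8, 146.1, 15.2]
eef_rot: [3.141, -0.0, 1.57]
wrist_force: [-0.9, -0.3, 4.5]
finger_gap: 17.8
finger_force: 15.0
```

>>> servo_tool(motion=[{"wx":0,"wy":0,"wz":0,"dx":0,"dy":0,"dz":-0.1,"fingers":1},{"wx":0,"wy":0,"wz":0,"dx":0,"dy":0,"dz":-0.3,"fingers":1},{"wx":0,"wy":0,"wz":0,"dx":0,"dy":0,"dz":-0.6,"fingers":1},{"wx":0,"wy":0,"wz":0,"dx":0,"dy":0,"dz":-0.9,"fingers":1},{"wx":0,"wy":0,"wz":0,"dx":0,"dy":0,"dz":-0.9,"fingers":1}])

```text
clock: 6.6
eef_pos: [501.4, 146.5, 109.2]
eef_rot: [3.135, -0.001, 1.57]
wrist_force: [0.6, 0.3, -1.3]
finger_gap: 17.8
finger_force: 15.0
```

>>> servo_tool(motion=[{"wx":0,"wy":0,"wz":0,"dx":0.3,"dy":0,"dz":0,"fingers":1},{"wx":0,"wy":0,"wz":0,"dx":0.7,"dy":0,"dz":0,"fingers":1},{"wx":0,"wy":0,"wz":0,"dx":1,"dy":0,"dz":0,"fingers":1},{"wx":0,"wy":0,"wz":0,"dx":1,"dy":0,"dz":0,"fingers":1}])

```text
clock: 7.0
eef_pos: [499.0, 248.9, 104.3]
eef_rot: [-3.141, -0.0, 1.573]
wrist_force: [0.7, 0.0, -1.3]
finger_gap: 17.5
finger_force: 15.0
```

>>> servo_tool(motion=[{"wx":0,"wy":0,"wz":0,"dx":0.3,"dy":0,"dz":0,"fingers":1},{"wx":0,"wy":0,"wz":0,"dx":0.6,"dy":0,"dz":0,"fingers":1},{"wx":0,"wy":0,"wz":0,"dx":0.8,"dy":0,"dz":0,"fingers":1},{"wx":0,"wy":0,"wz":0,"dx":0.8,"dy":0,"dz":0,"fingers":1},{"wx":0,"wy":0,"wz":0,"dx":0.8,"dy":0,"dz":0,"fingers":1},{"wx":0,"wy":0,"wz":0,"dx":0.8,"dy":0,"dz":0,"fingers":1}])

```text
clock: 7.6
eef_pos: [499.8, 325.0, 104.7]
eef_rot: [-3.141, 0.0, 1.57]
wrist_force: [-0.4, -0.4, -1.3]
finger_gap: 17.4
finger_force: 15.0
```

```bash
python3 - <<'E'
from h import *
s=camera("scene");t=camera("top")
im=np.hstack([cv2.resize(s["image"][120:220,290:390],(400,400),interpolation=2),cv2.resize(t["image"][200:300,165:265],(400,400),interpolation=2)])
cv2.imwrite("pics/c3.png",cv2.cvtColor(im,cv2.COLOR_RGB2BGR))
st=read_state();e=st["eef_pos"];print(e,st["eef_rot"],st["finger_gap"],st["wrist_force"],st["clock"])
# predicted: cover disc circle (z of disc top = grasp), rim circle
for n,p in(("s",s),("t",t)): print(n,"disc c",proj(p,[e[0],e[1],e[2]-15.2+6+2.5]),"rim c",proj(p,[499.4,325.5,56]))
for n,p in(("s",s),("t",t)):
    for q in ("cover","dish"):
        for d in trace(q,p)[:2]:
            y,x=np.nonzero(d["pixels"]);print(n,q,round(d["conf"],2),x.min(),y.min(),x.max()+1,y.max()+1)
E
```

```text
[499.95398923 325.19733156 104.98670426] [-3.14151441e+00  1.23198417e-04  1.56934123e+00] 17.733519859767977 [ 0.09554536  0.51468711 -1.55699125] 7.7
s disc c [348.6 176. ] rim c [347.7 187.4]
t disc c [211.  248.7] rim c [214.6 250.2]
s cover 0.97 329 163 370 191
s cover 0.93 279 158 315 186
s dish 0.71 330 184 366 215
s dish 0.63 363 121 384 156
t cover 0.64 358 129 505 257
t cover 0.55 219 227 235 257
t dish 0.57 106 258 151 301
t dish 0.53 232 242 239 263
```

View pics/c3.png

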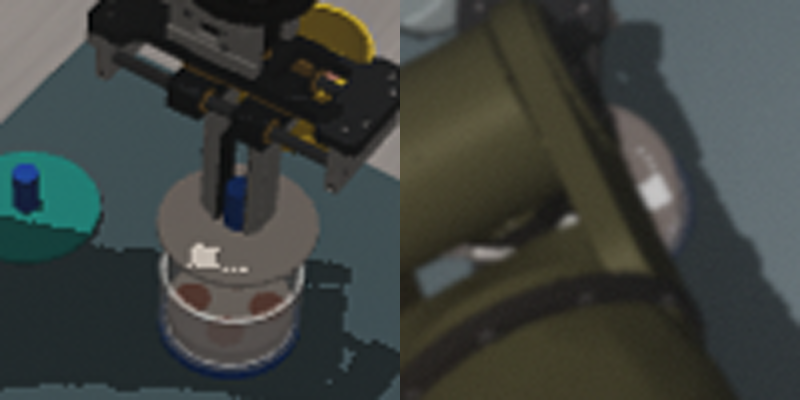

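```bash
python3 - <<'E'
from h import *
from scipy.optimize import least_squares
s=camera("scene");a=np.linspace(0,6.2832,72)
def bb(P):
    q=np.array([proj(s,X) for X in P]);return np.r_[q.min(0),q.max(0)]
z=105-15.2
B=np.array([329,163,370,191])-.5
f=lambda v:bb([[v[0]+49*np.cos(q),v[1]+49*np.sin(q),h] for q in a for h in (z+6,z+11)])-B
r=least_squares(f,(500,325),diff_step=1e-2);print(r.x,f(r.x))
# subpixel white-edge ellipse of the disc
d=max(trace("cover",s),key=lambda d:d["conf"]);c=max(cv2.findContours(d["pixels"].astype(np.uint8),0,1)[0],key=cv2.contourArea);e=cv2.fitEllipse(cv2.convexHull(c));print(e,atz(s,e[0],z+8.5))
E
```

```text
[500.71440463 325.47762839] [ 0.1 -1.9 -0.1  1.7]
((349.345703125, 175.95895385742188), (30.653661727905273, 40.09442138671875), 95.55916595458984) [501.3 326.3  98.3]
```

>>> servo_tool(motion=[{"wx":0,"wy":0,"wz":0,"dx":0.005,"dy":-0.002,"dz":0.12,"fingers":1},{"wx":0,"wy":0,"wz":0,"dx":0.005,"dy":-0.002,"dz":0.24,"fingers":1},{"wx":0,"wy":0,"wz":0,"dx":0.005,"dy":-0.002,"dz":0.32,"fingers":1},{"wx":0,"wy":0,"wz":0,"dx":0.005,"dy":-0.002,"dz":0.34,"fingers":1},{"wx":0,"wy":0,"wz":0,"dx":0.005,"dy":-0.002,"dz":0.36,"fingers":1},{"wx":0,"wy":0,"wz":0,"dx":0.005,"dy":-0.002,"dz":0.375,"fingers":1},{"wx":0,"wy":0,"wz":0,"dx":0.005,"dy":-0.002,"dz":0.375,"fingers":1}])

```text
clock: 8.7
eef_pos: [499.6, 326.7, 67.5]
eef_rot: [3.141, -0.0, 1.57]
wrist_force: [-0.2, 0.1, -0.9]
finger_gap: 18.0
finger_force: 15.0
```

>>> servo_tool(motion=[{"wx":0,"wy":0,"wz":0,"dx":0,"dy":0,"dz":0.01,"fingers":1},{"wx":0,"wy":0,"wz":0,"dx":0,"dy":0,"dz":0.018,"fingers":1},{"wx":0,"wy":0,"wz":0,"dx":0,"dy":0,"dz":0.022,"fingers":1},{"wx":0,"wy":0,"wz":0,"dx":0,"dy":0,"dz":0.022,"fingers":1}])

```text
clock: 9.1
eef_pos: [499.6, 326.7, 65.3]
eef_rot: [3.141, -0.0, 1.57]
wrist_force: [-0.9, 0.4, -1.8]
finger_gap: 17.6
finger_force: 15.0
```

>>> servo_tool(motion=[{"wx":0,"wy":0,"wz":0,"dx":0,"dy":0,"dz":0.007,"fingers":1},{"wx":0,"wy":0,"wz":0,"dx":0,"dy":0,"dz":0.014,"fingers":1},{"wx":0,"wy":0,"wz":0,"dx":0,"dy":0,"dz":0.014,"fingers":1},{"wx":0,"wy":0,"wz":0,"dx":0,"dy":0,"dz":0.014,"fingers":1}])

```text
clock: 9.5
eef_pos: [499.7, 326.7, 65.2]
eef_rot: [3.141, -0.0, 1.57]
wrist_force: [-6.1, -3.5, 13.1]
finger_gap: 17.7
finger_force: 15.0
```

>>> servo_tool(motion=[{"wx":0,"wy":0,"wz":0,"dx":0,"dy":0,"dz":-0.01,"fingers":0.3},{"wx":0,"wy":0,"wz":0,"dx":0,"dy":0,"dz":-0.01,"fingers":0.2},{"wx":0,"wy":0,"wz":0,"dx":0,"dy":0,"dz":-0.01,"fingers":0.0},{"wx":0,"wy":0,"wz":0,"dx":0,"dy":0,"dz":-0.01,"fingers":0.0}])

```text
clock: 9.9
eef_pos: [499.6, 326.6, 64.7]
eef_rot: [-3.141, 0.0, 1.57]
wrist_force: [-0.0, 0.3, -0.5]
finger_gap: 45.2
finger_force: 0.0
```

>>> servo_tool(motion=[{"wx":0,"wy":0,"wz":0,"dx":0,"dy":0,"dz":-0.2,"fingers":0},{"wx":0,"wy":0,"wz":0,"dx":0,"dy":0,"dz":-0.6,"fingers":0},{"wx":0,"wy":0,"wz":0,"dx":0,"dy":0,"dz":-1,"fingers":0},{"wx":0,"wy":0,"wz":0,"dx":0,"dy":0,"dz":-1,"fingers":0}])

```text
clock: 10.3
eef_pos: [501.4, 327.7, 170.5]
eef_rot: [3.134, -0.004, 1.57]
wrist_force: [1.6, -0.0, -0.3]
finger_gap: 46.7
finger_force: 0.0
```

>>> servo_tool(motion=[{"wx":0,"wy":0,"wz":0,"dx":-0.3,"dy":-0.1,"dz":-0.2,"fingers":0},{"wx":0,"wy":0,"wz":0,"dx":-0.7,"dy":-0.2,"dz":-0.6,"fingers":0},{"wx":0,"wy":0,"wz":0,"dx":-1,"dy":-0.4,"dz":-0.8,"fingers":0},{"wx":0,"wy":0,"wz":0,"dx":-1,"dy":-0.4,"dz":-0.8,"fingers":0}])

```text
clock: 10.7
eef_pos: [459.3, 224.5, 248.3]
eef_rot: [3.136, -0.002, 1.568]
wrist_force: [-0.2, 0.5, -0.1]
finger_gap: 46.9
finger_force: 0.0
```

>>> servo_tool(motion=[{"wx":0,"wy":0,"wz":0,"dx":-0.5,"dy":-0.2,"dz":0,"fingers":0},{"wx":0,"wy":0,"wz":0,"dx":-1,"dy":-0.4,"dz":0,"fingers":0},{"wx":0,"wy":0,"wz":0,"dx":-1,"dy":-0.4,"dz":0,"fingers":0}])

```text
clock: 11.0
eef_pos: [418.3, 124.2, 244.1]
eef_rot: [-3.141, 0.001, 1.568]
wrist_force: [-0.5, 0.2, 0.0]
finger_gap: 47.2
finger_force: 0.0
```

>>> servo_tool(motion=[{"wx":0,"wy":0,"wz":0,"dx":-0.5,"dy":0,"dz":0,"fingers":0},{"wx":0,"wy":0,"wz":0,"dx":-1,"dy":0,"dz":0,"fingers":0},{"wx":0,"wy":0,"wz":0,"dx":-1,"dy":0,"dz":0,"fingers":0}])

```text
clock: 11.3
eef_pos: [419.7, 22.9, 244.2]
eef_rot: [-3.141, 0.001, 1.565]
wrist_force: [-0.2, 0.8, -0.7]
finger_gap: 46.7
finger_force: 0.0
```

```bash
python3 - <<'E'
from h import *
s=camera("scene");t=camera("top");save(s,"s4.png");save(t,"t4.png")
im=np.vstack([np.hstack([cv2.resize(s["image"][150:225,300:400],(400,300),interpolation=2),cv2.resize(t["image"][215:290,165:265],(400,300),interpolation=2)]),
 np.hstack([cv2.resize(s["image"][270:360,190:310],(400,300),interpolation=2),cv2.resize(t["image"][180:255,390:490],(400,300),interpolation=2)])])
cv2.imwrite("pics/c4.png",cv2.cvtColor(im,cv2.COLOR_RGB2BGR))
for n,p in(("s",s),("t",t)):
    for q in ("cover","dish"):
        for d in trace(q,p)[:3]:
            y,x=np.nonzero(d["pixels"]);print(n,q,round(d["conf"],2),x.min(),y.min(),x.max()+1,y.max()+1)
    print(proj(p,[499.6,326.2,58.5]),proj(p,[499.6,326.2,85]))
E
```

```text
s cover 0.92 329 171 369 202
s cover 0.71 278 158 315 186
s dish 0.71 349 120 384 158
s dish 0.56 331 197 363 215
[347.9 186.6] [348.5 179.4]
t cover 0.85 194 301 239 344
t cover 0.8 193 228 237 272
t dish 0.94 106 260 155 300
t dish 0.54 226 248 239 270
[214.1 250. ] [211.7 249.3]
```

View pics/c4.png

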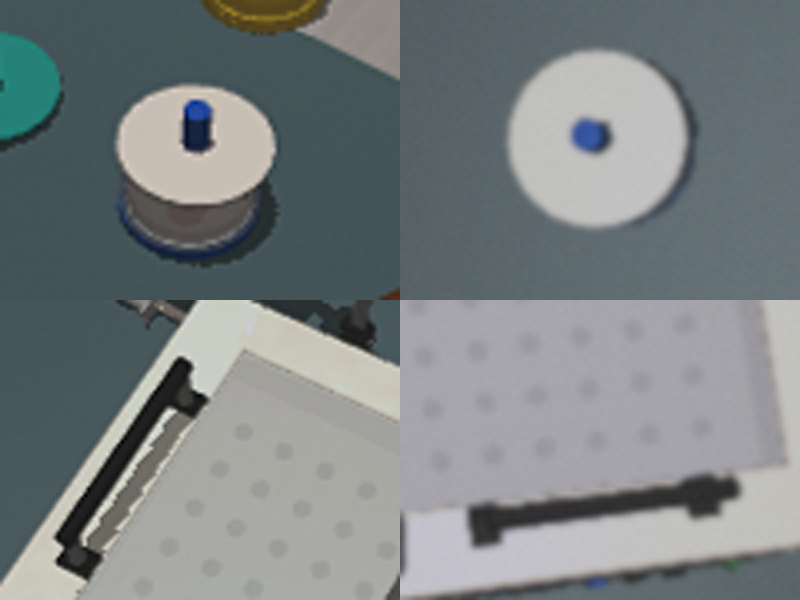

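The cover is seated level on the dish (scene 348,186; top 215,250), knob centred. The handle bar runs about top (407,234)–(474,227), scene (245,289)–(209,342). Now its pose and the lid angle wanted.

```bash
python3 - <<'E'
from h import *
s=camera("scene");t=camera("top")
L,_=tri(s,(245,288.6),t,(408,234.7));Rr,_=tri(s,(209.7,342),t,(474,227))
print("bar ends tri",L,tri(s,(245,288.6),t,(408,234.7))[1],Rr,tri(s,(209.7,342),t,(474,227))[1],np.linalg.norm(L-Rr))
for n,p,a,b in(("s",s,(245,288.6),(209.7,342)),("t",t,(408,234.7),(474,227))):
    A,B=atz(p,a,161),atz(p,b,161);v=A-B;print(n,A,B,(A+B)/2,np.linalg.norm(v),"yaw",np.arctan2(-v[0],v[1]))
h=cv2.cvtColor(s["image"],cv2.COLOR_RGB2HSV);m=cv2.inRange(h,(3,140,60),(18,255,255))[245:285,285:330];print([''.join('#' if c else '.' for c in r) for r in m if r.any()],np.argwhere(m).min(0)+[245,285])
# lid edge in the scene: dominant angle of front edge in top
g=cv2.cvtColor(t["image"],cv2.COLOR_RGB2GRAY)
l=cv2.createLineSegmentDetector().detect(g[235:270,365:510])[0][:,0]
for q in l:
    if np.hypot(q[2]-q[0],q[3]-q[1])>60:
        a,b=q[:2]+[365,235],q[2:]+[365,235];A,B=atz(t,a,125),atz(t,b,125);print(a,b,A,B,np.arctan2(*(A-B)[:2]))
E
```

```text
bar ends tri [525.1 -85.8 158.3] 4.8 [ 543.9 -215.7  164.7] 3.4 131.40932234815
s [524.5 -88.4 161. ] [ 543.6 -213.7  161. ] [ 534.05 -151.05  161.  ] 126.74738656082813 yaw 0.15126968797734167
t [526.5 -83.6 161. ] [ 543.1 -218.2  161. ] [ 534.8 -150.9  161. ] 135.61976257168422 yaw 0.12270875495106304
['....................##.......................', '...................#####.....................', '...................######....................', '..................########...................', '..................#######....................', '.................#####.......................', '................####.........................', '................##...........................', '...............##............................', '...............#.............................', '..............##.............................', '..............####...........................', '...............####..........................', '.................###.........................'] [255 299]
[384.26717949 254.81544876] [503.07398987 238.99201202] [487.5 -40.8 125. ] [ 522.1 -291.5  125. ] -0.1371471601779767
```

>>> servo_tool(motion=[{"wx":0,"wy":0,"wz":-0.034,"dx":-0.5,"dy":0,"dz":0,"fingers":0},{"wx":0,"wy":0,"wz":-0.0685,"dx":-1,"dy":0,"dz":0,"fingers":0},{"wx":0,"wy":0,"wz":-0.0685,"dx":-1,"dy":0,"dz":0,"fingers":0},{"wx":0,"wy":0,"wz":-0.0685,"dx":-1,"dy":0,"dz":0,"fingers":0}])

```text
clock: 12.1
eef_pos: [419.4, -73.5, 244.7]
eef_rot: [-3.141, -0.0, 1.705]
wrist_force: [0.4, -0.4, 0.6]
finger_gap: 47.1
finger_force: 0.0
```

>>> servo_tool(motion=[{"wx":0,"wy":0,"wz":0,"dx":-0.4,"dy":0.4,"dz":0,"fingers":0},{"wx":0,"wy":0,"wz":0,"dx":-0.8,"dy":0.8,"dz":0,"fingers":0},{"wx":0,"wy":0,"wz":0,"dx":-0.89,"dy":1,"dz":0,"fingers":0},{"wx":0,"wy":0,"wz":0,"dx":-0.89,"dy":1,"dz":0,"fingers":0},{"wx":0,"wy":0,"wz":0,"dx":-0.89,"dy":1,"dz":0,"fingers":0}])

```text
clock: 12.6
eef_pos: [530.9, -146.2, 244.1]
eef_rot: [-3.14, -0.001, 1.709]
wrist_force: [-1.3, 0.4, -0.6]
finger_gap: 46.9
finger_force: 0.0
```

>>> servo_tool(motion=[{"wx":0,"wy":0,"wz":0,"dx":-0.05,"dy":0.03,"dz":0.25,"fingers":0},{"wx":0,"wy":0,"wz":0,"dx":-0.05,"dy":0.03,"dz":0.5,"fingers":0},{"wx":0,"wy":0,"wz":0,"dx":-0.05,"dy":0.03,"dz":0.75,"fingers":0},{"wx":0,"wy":0,"wz":0,"dx":-0.05,"dy":0.03,"dz":0.9,"fingers":0},{"wx":0,"wy":0,"wz":0,"dx":-0.05,"dy":0.03,"dz":1,"fingers":0},{"wx":0,"wy":0,"wz":0,"dx":-0.05,"dy":0.03,"dz":1,"fingers":0},{"wx":0,"wy":0,"wz":0,"dx":-0.05,"dy":0.03,"dz":1,"fingers":0}])

```text
clock: 13.3
eef_pos: [534.5, -152.0, 145.9]
eef_rot: [3.14, 0.001, 1.708]
wrist_force: [-0.0, -0.4, -0.0]
finger_gap: 47.0
finger_force: 0.0
```

>>> servo_tool(motion=[{"wx":0,"wy":0,"wz":0,"dx":0,"dy":0,"dz":0.015,"fingers":0.3},{"wx":0,"wy":0,"wz":0,"dx":0,"dy":0,"dz":0.015,"fingers":0.5},{"wx":0,"wy":0,"wz":0,"dx":0,"dy":0,"dz":0.015,"fingers":0.7},{"wx":0,"wy":0,"wz":0,"dx":0,"dy":0,"dz":0.015,"fingers":1},{"wx":0,"wy":0,"wz":0,"dx":0,"dy":0,"dz":0.015,"fingers":1},{"wx":0,"wy":0,"wz":0,"dx":0,"dy":0,"dz":0.015,"fingers":1},{"wx":0,"wy":0,"wz":0,"dx":0,"dy":0,"dz":0.015,"fingers":1}], newtons=25)

```text
clock: 14.0
eef_pos: [533.7, -152.5, 143.3]
eef_rot: [-3.14, -0.0, 1.707]
wrist_force: [-5.5, -1.7, 3.0]
finger_gap: 11.3
finger_force: 25.0
```

>>> servo_tool(motion=[{"wx":0,"wy":0,"wz":0,"dx":0,"dy":0.01,"dz":-0.041,"fingers":1},{"wx":0,"wy":0,"wz":0,"dx":0,"dy":0.031,"dz":-0.122,"fingers":1},{"wx":0,"wy":0,"wz":0,"dx":0,"dy":0.056,"dz":-0.202,"fingers":1},{"wx":0,"wy":0,"wz":0,"dx":0,"dy":0.092,"dz":-0.301,"fingers":1},{"wx":0,"wy":0,"wz":0,"dx":0,"dy":0.132,"dz":-0.398,"fingers":1},{"wx":0,"wy":0,"wz":0,"dx":0,"dy":0.178,"dz":-0.493,"fingers":1},{"wx":0,"wy":0,"wz":0,"dx":0,"dy":0.228,"dz":-0.585,"fingers":1},{"wx":0,"wy":0,"wz":0,"dx":0,"dy":0.271,"dz":-0.657,"fingers":1},{"wx":0,"wy":0,"wz":0,"dx":0,"dy":0.305,"dz":-0.71,"fingers":1},{"wx":0,"wy":0,"wz":0,"dx":0,"dy":0.329,"dz":-0.745,"fingers":1}])

```text
clock: 15.0
eef_pos: [565.3, -148.2, 218.7]
eef_rot: [-3.137, -0.0, 1.707]
wrist_force: [-19.1, -1.3, 5.2]
finger_gap: 11.3
finger_force: 25.0
```

```bash
cat > look.py <<'E'
from h import *
import sys
s=camera("scene");t=camera("top");st=read_state();print(np.round(st["eef_pos"],1),np.round(st["wrist_force"],1),st["finger_gap"],st["finger_force"],st["clock"])
H0=np.array([533.7+205*.9906,-152.5+205*.1366,115])
ux=np.array([.9906,.1366,0]);uy=np.array([-.1366,.9906,0]);H=np.array([534.4+205*.9906,-151+205*.1366,115])
for th in (.35,.4,.45,.5,.55):
    q=H+154*uy-140*np.cos(th)*ux+[0,0,140*np.sin(th)];print(th,"shoe",q.round(),proj(s,q),proj(t,q))
im=np.hstack([cv2.resize(s["image"][230:300,265:335],(400,400),interpolation=2),cv2.resize(t["image"][165:235,320:390],(400,400),interpolation=2)])
cv2.imwrite("pics/"+sys.argv[1],cv2.cvtColor(im,cv2.COLOR_RGB2BGR))
E
python3 look.py c5.png
```

```text
[ 565.5 -148.2  218.9] [-20.3  -2.2   6.2] 11.079569078239086 25.001589953899384 15.1
0.35 shoe [586.  12. 163.] [300.6 268.1] [361. 205.]
0.4 shoe [589.  12. 170.] [301.7 266.8] [361.2 203.3]
0.45 shoe [592.  12. 176.] [302.9 265.6] [361.4 201.3]
0.5 shoe [595.  13. 182.] [304.3 264.5] [361.5 199.3]
0.55 shoe [598.  13. 188.] [305.8 263.4] [361.6 197. ]
```

View pics/c5.png

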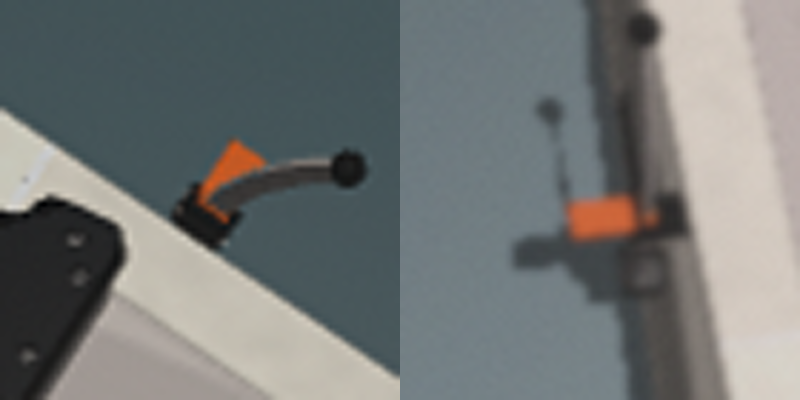

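```bash
cat > th.py <<'E'
from h import *
s=camera("scene");t=camera("top")
def box(H,yaw,th,r,tg,y):
    ux=np.array([np.cos(yaw),np.sin(yaw),0]);uy=np.array([-ux[1],ux[0],0]);ra=-np.cos(th)*ux+[0,0,np.sin(th)];ta=np.sin(th)*ux+[0,0,np.cos(th)]
    return [H+(140+a)*ra+b*ta+c*uy for a in r for b in tg for c in y]
def mask(p,P):
    m=np.zeros((480,640),np.uint8);q=cv2.convexHull((np.array([proj(p,X) for X in P])*16).astype(np.int32));cv2.fillConvexPoly(m,q,1,8,4);return m
def om(p):return (cv2.inRange(cv2.cvtColor(p["image"],cv2.COLOR_RGB2HSV),(3,130,60),(20,255,255))>0)
def st(m):
    y,x=np.nonzero(m);return x.min(),x.max(),y.min(),y.max(),round(x.mean(),1),round(y.mean(),1),len(x)
o=om(s);o[:250]=0;o[290:]=0;o[:,:285]=0;o[:,325:]=0;print("s",st(o))
q=om(t);q[:190]=0;q[215:]=0;q[:,:340]=0;q[:,375:]=0;print("t",st(q))
H=np.array([534.4+205*.9906,-151+205*.1366,115])
for nm,r,tg in(("radial14",(-7,7),(-1,1)),("tang14",(-1,1),(-7,7))):
  for th in(.35,.4,.45,.5,.55):
    P=box(H,.137,th,r,tg,(158,185))
    B=box(H,.137,th,(-5,5),(-3.5,3.5),(149,159));print(nm,th,"s",st(mask(s,P)|mask(s,B)),"t",st(mask(t,P)|mask(t,B)))
im=np.hstack([cv2.resize(s["image"][250:280,285:325],(400,300),interpolation=0),cv2.resize(t["image"][188:218,340:380],(400,300),interpolation=0)])
cv2.imwrite("pics/c6.png",cv2.cvtColor(im,cv2.COLOR_RGB2BGR))
E
python3 th.py
```

```text
s (np.int64(299), np.int64(310), np.int64(255), np.int64(268), np.float64(304.3), np.float64(260.2), 59)
t (np.int64(350), np.int64(364), np.int64(199), np.int64(206), np.float64(356.0), np.float64(202.7), 83)
radial14 0.35 s (np.int64(297), np.int64(311), np.int64(255), np.int64(272), np.float64(303.8), np.float64(263.2), 131) t (np.int64(345), np.int64(364), np.int64(202), np.int64(210), np.float64(354.6), np.float64(205.9), 144)
radial14 0.4 s (np.int64(298), np.int64(312), np.int64(253), np.int64(271), np.float64(304.8), np.float64(262.0), 130) t (np.int64(345), np.int64(364), np.int64(200), np.int64(209), np.float64(354.6), np.float64(204.1), 144)
radial14 0.45 s (np.int64(299), np.int64(313), np.int64(252), np.int64(270), np.float64(306.0), np.float64(260.7), 141) t (np.int64(346), np.int64(364), np.int64(198), np.int64(207), np.float64(354.9), np.float64(202.2), 138)
radial14 0.5 s (np.int64(300), np.int64(315), np.int64(251), np.int64(268), np.float64(307.4), np.float64(259.6), 137) t (np.int64(346), np.int64(365), np.int64(196), np.int64(204), np.float64(355.1), np.float64(2
[... 650 characters left out ...]
(355.4), np.float64(204.0), 112)
tang14 0.45 s (np.int64(299), np.int64(312), np.int64(253), np.int64(270), np.float64(304.9), np.float64(262.7), 76) t (np.int64(346), np.int64(364), np.int64(198), np.int64(206), np.float64(355.4), np.float64(202.1), 119)
tang14 0.5 s (np.int64(300), np.int64(314), np.int64(252), np.int64(268), np.float64(306.5), np.float64(261.2), 78) t (np.int64(346), np.int64(365), np.int64(196), np.int64(204), np.float64(355.4), np.float64(200.0), 122)
tang14 0.55 s (np.int64(302), np.int64(315), np.int64(251), np.int64(267), np.float64(308.3), np.float64(259.9), 84) t (np.int64(346), np.int64(365), np.int64(194), np.int64(202), np.float64(355.4), np.float64(197.8), 130)
```

View pics/c6.png

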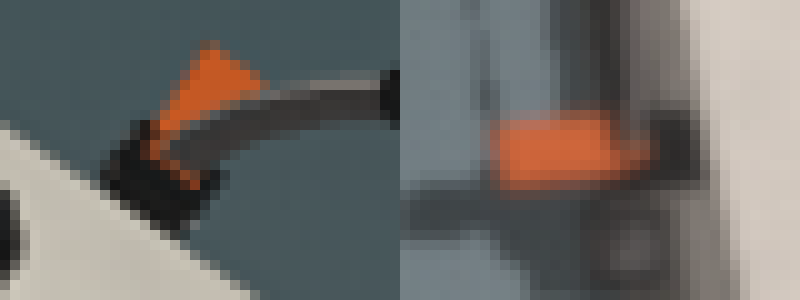

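>>> servo_tool(motion=[{"wx":0,"wy":0,"wz":0,"dx":0,"dy":0.01,"dz":-0.03,"fingers":1},{"wx":0,"wy":0,"wz":0,"dx":0,"dy":0.03,"dz":-0.065,"fingers":1},{"wx":0,"wy":0,"wz":0,"dx":0,"dy":0.052,"dz":-0.102,"fingers":1},{"wx":0,"wy":0,"wz":0,"dx":0,"dy":0.052,"dz":-0.102,"fingers":1},{"wx":0,"wy":0,"wz":0,"dx":0,"dy":0.052,"dz":-0.102,"fingers":1}])

```text
clock: 15.7
eef_pos: [571.6, -147.3, 227.9]
eef_rot: [-3.14, -0.0, 1.707]
wrist_force: [-5.8, -1.8, -3.6]
finger_gap: 11.4
finger_force: 25.0
```

```bash
sed -i 's/c6.png/c7.png/' th.py; python3 th.py | head -2; python3 -c "
from h import *
print(read_state()['wrist_force'].round(1) if hasattr(read_state()['wrist_force'],'round') else read_state()['wrist_force'])"
```

```text
s (np.int64(301), np.int64(310), np.int64(255), np.int64(261), np.float64(305.6), np.float64(258.1), 41)
t (np.int64(350), np.int64(360), np.int64(199), np.int64(206), np.float64(355.1), np.float64(202.7), 71)
[-5.7 -1.8 -3.5]
```

View pics/c7.png

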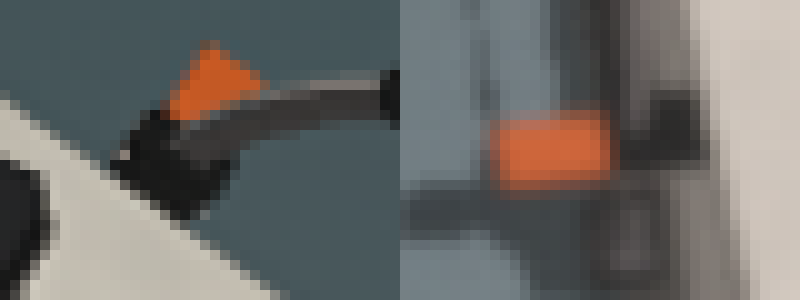

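The band is now hidden inside the shoe, so it sits within about 4 mm, probably 2–4 mm low. I raise it a little more and check.

>>> servo_tool(motion=[{"wx":0,"wy":0,"wz":0,"dx":0,"dy":0.01,"dz":-0.014,"fingers":1},{"wx":0,"wy":0,"wz":0,"dx":0,"dy":0.02,"dz":-0.026,"fingers":1},{"wx":0,"wy":0,"wz":0,"dx":0,"dy":0.02,"dz":-0.026,"fingers":1},{"wx":0,"wy":0,"wz":0,"dx":0,"dy":0.02,"dz":-0.026,"fingers":1},{"wx":0,"wy":0,"wz":0,"dx":0,"dy":0.02,"dz":-0.026,"fingers":1}])

```text
clock: 16.3
eef_pos: [573.5, -147.0, 230.5]
eef_rot: [-3.14, -0.0, 1.707]
wrist_force: [-6.0, -1.3, -2.7]
finger_gap: 11.1
finger_force: 25.0
```

```bash
sed -i 's/c7.png/c8.png/' th.py; python3 th.py | head -2; python3 -c "
from h import *
s=camera('scene')
im=np.hstack([cv2.resize(s['image'][250:280,285:325],(400,300),interpolation=0),cv2.resize(s['image'][150:225,300:400],(400,300),interpolation=2)])
im=np.vstack([np.clip(im.astype(float)[:, :400]*2,0,255).astype(np.uint8),im[:,400:]])
cv2.imwrite('pics/c8.png',cv2.cvtColor(im,cv2.COLOR_RGB2BGR))"
```

```text
s (np.int64(302), np.int64(310), np.int64(255), np.int64(261), np.float64(305.8), np.float64(258.0), 39)
t (np.int64(350), np.int64(360), np.int64(199), np.int64(206), np.float64(355.1), np.float64(202.7), 70)
```

View pics/c8.png

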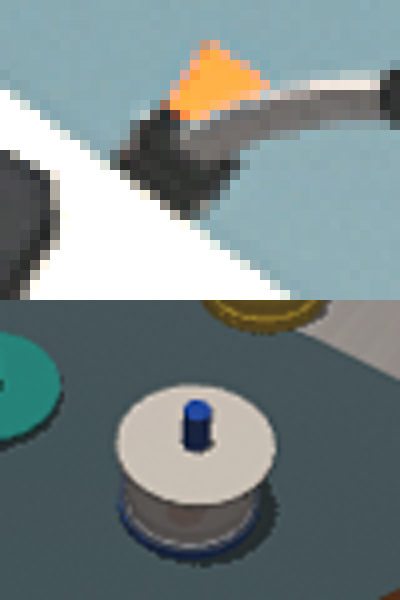

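The cover is still seated (scene 348,186), and the shoe covers the flag band. Lid angle from the handle rise is ≈0.466, against 0.47 from the flag triangulation. I hold briefly and hand in.

>>> servo_tool(motion=[{"wx":0,"wy":0,"wz":0,"dx":0,"dy":0,"dz":0,"fingers":1},{"wx":0,"wy":0,"wz":0,"dx":0,"dy":0,"dz":0,"fingers":1},{"wx":0,"wy":0,"wz":0,"dx":0,"dy":0,"dz":0,"fingers":1},{"wx":0,"wy":0,"wz":0,"dx":0,"dy":0,"dz":0,"fingers":1},{"wx":0,"wy":0,"wz":0,"dx":0,"dy":0,"dz":0,"fingers":1}])

```text
clock: 16.95
eef_pos: [573.5, -147.0, 230.5]
eef_rot: [-3.14, -0.0, 1.707]
wrist_force: [-5.5, -1.3, -3.4]
finger_gap: 10.9
finger_force: 25.0
```

```bash
python3 -c "
from cell import *
print(sign_off())"
```

```text
the job is handed in; nothing more can be done
None
```

The job is handed in at about 17 s of the 53 s (no verdict was returned): the cover sits level on the dish, released, and the gripper holds the lid at about 0.466 rad, against about 0.47 rad measured for the flag; the shoe's white line itself was too small to see in the pictures.

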